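# Turn the desk carousel and unscrew the sweet jar

## Robot

A 6-joint arm with a two-finger parallel gripper is mounted at the origin on a cart in front of the work surface, level with it; the furniture and walls round the work are solid. World frame = base frame: x ahead of the robot, y to its left, z up, the work surface at z = 0. Lengths are in m, angles in rad, forces in N, time in s.
With the tool pointing down it reaches from about 0.375 to 0.75 m from the base axis. Payload 9 kg.
Tool frame: the origin (TCP) lies midway between the tips of the shut fingers; the grasp point (between the pads) lies 19 mm behind it; z points along the fingers, y is the line along which they close (so a half turn about z gives the same grasp; the last joint's range is limited). The gripper opens to 85 mm and grips with 20 to 120 N. Pads are 22 mm wide; open, the fingers measure 114 mm over their backs; the gripper's body (76 mm by 85 mm) begins 54 mm behind the grasp point. The pads swing forward as they close: fully open they stand 13 mm farther back than shut.
Start: joints at [1.057, 0.104, 0.097, 1.564, 0, 1.353], TCP at [0.175, 0.574, 0.231] pointing down, gripper open.
Joint ranges: [-2.99, 2.99], [-0.84, 1.86], [-1.1, 1.16], [-1.84, 2.11], [-1.51, 1.56], [-3.14, 3.14]. Speed limits (rad/s): [2.22, 2.22, 2.57, 3.14, 3.14, 3.14].

## Interface

Orientations are given as a unit quaternion [w, x, y, z].
In Python, from rig import ctrl, vision, finder gives the robot as it stands.
- The arm moves only by the tool servo_tool, never from a script. Its argument "targets" is a list of rows, each a list of 7 numbers: the opening, from 0 (shut) to 1 (fully open), then the shift along the world's x, y, z in m, then the turn, a rotation vector about the world's x, y, z in degrees. A call has exactly 8 rows; each row shifts and turns the commanded pose from where the row before left it; what a row does not reach is not made up. A row lasts 1/10 s, in which the tool goes at most 50 mm and 8.59 degrees, less where a joint would pass 70% of its speed; a pose out of reach is approached as far as the arm can. A call is refused whole if a number of a shift passes 0.05 or a number of a turn 8.59, either way. A call with a gripper value outside its range is refused whole. The fingers move at their own pace and stop on an object; "newtons" is the grip in N (left out, the last holds). Time passes only in rows, so rows that do not move let the fingers close, or fill a call up. It gives the time, the measured TCP pose, the force, the opening and the grip force at its end, in the units of the state.
- ctrl.get_state(): the state, without advancing time (a new reading comes with each control period).
- vision.read_camera(name): name is "side" or "top"; returns (picture, depth): 480x640x3 uint8, red, green, blue; 480x640 float32, m along the optical axis (not along the pixel's ray), 0 where there is no reading.
- vision.camera_info(name): a dict with "fovy" (degrees; the focal length in pixels is half the picture's height over the tangent of half this angle, whatever the lens; pixels are square), "cx", "cy" (the principal point, pixels), "position" and "rotation" of the camera in the world. Camera axes: x right, y up, looking along -z (the intrinsics and any distortion apply to the point x, -y, -z); pixel columns grow to the right and rows downward; lengths in m; the calibration is good to about 2 mm. A picture is of the moment at which its call begins. camera_info takes no time and is no camera call.
- ctrl.hand_in(): hands the job in; it is judged then, once.
Trained networks look in the newest picture that a camera, given by its name, has taken for a name from the list of things; names that differ only in an ending like _2 or _b are one class to them, and where a whole thing is asked for, a point or a joint stands for the part that bears it (a point fixed in the world has none). Each returns a list of dicts, best first, with "conf" (0 to 1); they miss things now and then, are a little off and sometimes report something else, mostly with a low value. They report only what shows in the picture. A call takes as long as a camera call. They do not tell look-alikes from the thing itself.
- finder.masks_of(camera, thing): "region" (480x640 bool, what is visible of it) and "rect" ([left, top, right, bottom] in pixels, round what is visible of it).
The state is a dict: "clock": time; "joint_pos": joint angles; "qvel": joint speeds; "joint_efforts": joint torques, N m; "tcp_pos": TCP position; "ee_rot": TCP orientation; "wrist_force": force on the tool from outside, world axes, zero at the start; "wrist_torque": the same for the moment, N m; "width": finger opening in m; "gripper_force": force on a finger pad.
Only numpy, scipy, OpenCV 4.12 (cv2) and the standard library are available. Lean on these libraries where they do the work, as an engineer would, in place of code of your own. Each camera call takes 0.05 s, during which the arm holds its last target. There are 200 camera calls.

## Task

Turn the wooden desk carousel (its orange-topped post is there to push) anticlockwise as seen from above, right up to its stop, where the sweet jar stands at the arrow on the base. Then unscrew the jar's blue cap anticlockwise, regripping as often as needed, until it lifts free, and set it down right way up on the cork coaster, fully on it. Leave the carousel at its stop and do not shift the mug or the phone.

Things in the scene. Friction and masses are not known exactly. Their poses are not given: they have to be found in the camera images.
- turntable_base: fixed black round base of the carousel, 230 mm across. Origin: centre of its underside on the desk, on the turning axis. Its -x axis points to a tab with an orange arrow head (ends 137 mm from the axis). The wooden disc on it is 212 mm across, top 24 mm above the desk. Sticky notes and a green tape roll (up to 39 mm above the desk) lie loose on it, away from jar and post, and ride along.
- turntable (a joint): angle of the wooden disc, rad, growing anticlockwise from above: 0 at the start (a stop), 1.40 at its other stop, where the jar stands at the arrow. It turns against about 0.12 N m of friction and stays where it is left.
- post_top (a point): centre of the top of the finger post, upright on the disc 90 mm from the turning axis: 14 mm across (17 mm in its orange upper part), from 24 to 112 mm above the desk (this point at 112). It stands 1.9 rad anticlockwise of the jar; the disc between jar and post is clear. Push it sideways to turn the disc.
- cap: loose blue ribbed screw cap, 62 mm across, 24 mm high, 35 to 70 g, white line on top along its +x. Origin: centre of its lower rim; z up. Screwed on, that rim is 92 mm above the desk, just above the jar's shoulder. The glass jar is 72 mm across (77 at its foot), fixed on the disc, axis 65 mm from the turning axis. Grip the cap across its ribs from above.
- cap_screw (a joint): how far the cap is unscrewed, rad, growing anticlockwise from above: 0 tight, free from about 3.1, more does no harm (stop at 4.4). It turns against about 0.35 N m of friction and stays where left. Until free it cannot be pulled off; free, it lifts straight up, and 20 mm clears the jar's neck.
- coaster: square cork coaster, 96 x 96 x 6 mm, fixed on the desk. Origin: centre of its underside.
- mug: stoneware mug, 84 mm across, 95 mm high, handle towards its +y. Origin: centre of its underside. To be left alone.
- phone: black phone lying screen up, 147 x 72 x 8 mm, long along its x. Origin: centre of the underside. To be left alone.
Mind the look-alikes: they are no part of the job. What is meant by the cap is not turquoise or yellow, and is the smaller of those in its own colour.

How it is judged:
On the way, in this order (a step that is already met when the one before it is completed fails the run):
1. the carousel rests at its stop with the jar at the arrow, the cap not yet unscrewed (value of joint turntable above 1.3 rad and velocity of joint turntable between -0.05 and 0.05 rad/s and value of joint cap_screw below 0.5 rad), for 0.2 s.
2. the cap has been unscrewed until free (value of joint cap_screw above 2.5 rad), for 0.2 s.
3. the cap has been lifted off the jar ((height (world z) of cap above 0.112 m or horizontal distance between cap and turntable_base above 0.13 m)), for 0.1 s.
At the end, for the whole second after the job is handed in: The cap lies at rest on the coaster, right way up (within 0.1 rad), its centre within 30 mm of the coaster's centre, and the carousel is at its stop with the jar at the arrow (joint within 0.1 of 1.40) (value of joint turntable above 1.3 rad and horizontal distance between cap and coaster below 0.03 m and z of cap in the frame of coaster between 0.003 and 0.01 m and angle between cap's own z axis and vertical below 0.1 rad and linear speed of cap below 0.02 m/s); the robot touches nothing.
It fails at once if the mug is shifted by more than 30 mm (distance of mug from where it was at the start of the episode above 0.03 m).
It fails at once if the phone is shifted by more than 30 mm (distance of phone from where it was at the start of the episode above 0.03 m).
It also fails if it takes over 72 s, if anything falls off the work surface, if the arm or the gripper's body presses on something with over 40 N, if the wrist force passes 120 N, or if a joint passes its speed limit or range.

## Working session

There is one attempt and no reset: what is moved stays moved. The work goes in short steps, Python scripts to look and compute and a tool call to move; the robot and the scene stay as the last step left them, time stands still between calls to the robot, and variables do not carry over. Pictures are saved under pics/ and viewed, at most 10 in all, crops included, and the job is handed in when it is done.

Besides the shell and the picture viewer there is one more tool, called after "Request:" as a command line: name --pt "numbers of a row" for each row, then --argument value for the rest. servo_tool: Moves the arm, as the interface text tells. Its arguments: {"type":"object","properties":{"targets":{"type":"array","items":{"type":"array","items":{"type":"number"}}},"newtons":{"type":"number"}},"required":["targets"]}

```bash
mkdir -p pics; cat > h.py <<'E'
import numpy as np, cv2
from rig import ctrl, vision, finder
def cloud(cam,d):
    i=vision.camera_info(cam); f=240/np.tan(np.radians(i['fovy'])/2)
    v,u=np.mgrid[:480,:640]
    p=np.stack([(u-i['cx'])/f*d,-(v-i['cy'])/f*d,-d],-1)
    w=p@np.array(i['rotation']).reshape(3,3).T+np.array(i['position'])
    w[d<=0]=np.nan; return w
E
python3 - <<'E'
from h import *
P={}
for c in('top','side'):
    im,d=vision.read_camera(c); P[c]=im
    print({k:np.round(v,3).tolist() if not isinstance(v,str) else v for k,v in vision.camera_info(c).items()})
    cv2.imwrite(f'pics/{c}0.png',im[...,::-1]); w=cloud(c,d); np.save(c+'0.npy',w)
    for t in ['turntable_base','post_top','cap','coaster','mug','phone']:
        for r in finder.masks_of(c,t)[:4]:
            q=w[r['region']]; print(c,t,round(r['conf'],2),np.round(r['rect']).tolist(),np.round(np.nanmedian(q,0),3),np.round(np.nanpercentile(q,[3,97],axis=0),3).tolist(),im[r['region']].mean(0).astype(int))
print(ctrl.get_state())
E
```

```text
{'fovy': 52.756, 'cx': 320.042, 'cy': 240.044, 'position': [0.315, -0.006, 1.04], 'rotation': [-0.693, -0.069, 0.068, 0.714]}Traceback (most recent call last):
  File "<stdin>", line 6, in <module>
  File "h.py", line 7, in cloud
    w=p@np.array(i['rotation']).reshape(3,3).T+np.array(i['position'])
        ~~~~~~~~~~~~~~~~~~~~~~~~~~~~~~~^^^^^
ValueError: cannot reshape array of size 4 into shape (3,3)
```

View pics/top0.png

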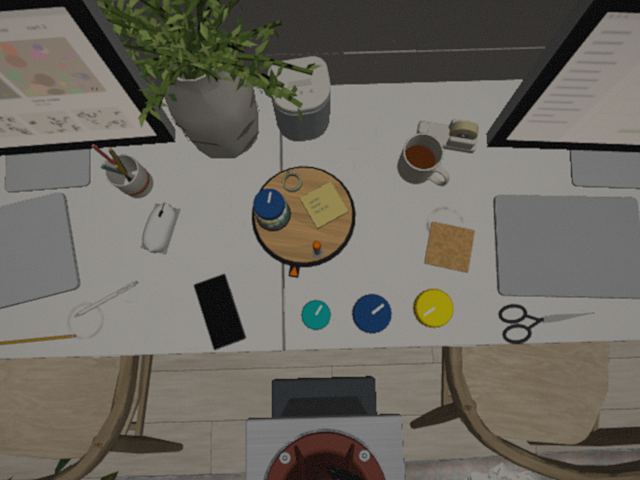

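```bash
sed -i 's/^import numpy.*/&\nfrom scipy.spatial.transform import Rotation as R/; s/np.array(i\[.rotation.\]).reshape(3,3).T/R.from_quat(np.roll(i["rotation"],-1)).as_matrix().T/' h.py
cat > look.py <<'E'
from h import *
import sys
n=sys.argv[1]
for c in('top','side'):
    im,d=vision.read_camera(c)
    cv2.imwrite(f'pics/{c}{n}.png',im[...,::-1]); w=cloud(c,d); np.save(f'{c}{n}.npy',w)
    for t in sys.argv[2:]:
        for r in finder.masks_of(c,t)[:4]:
            q=w[r['region']]; print(c,t,round(r['conf'],2),np.round(r['rect']).tolist(),np.round(np.nanmedian(q,0),3),np.round(np.nanpercentile(q,[3,97],axis=0),3).tolist(),im[r['region']].mean(0).astype(int))
E
python3 look.py 1 turntable_base post_top cap coaster mug phone
python3 -c "
from h import *
i=vision.camera_info('side');print(i);print(vision.camera_info('top').keys());print(ctrl.get_state())
w=np.load('top1.npy')
for v,u in [(470,320),(408,320),(200,230),(235,60)]: print(u,v,w[v,u])"
```

```text
top turntable_base 0.68 [252.0, 168.0, 358.0, 277.0] [0.54  0.031 0.023] [[0.467, -0.073, 0.008], [0.667, 0.122, 0.082]] [111  89  60]
top post_top 0.68 [257.0, 164.0, 352.0, 263.0] [0.543 0.032 0.024] [[0.477, -0.065, 0.02], [0.664, 0.114, 0.083]] [123  98  65]
top cap 0.96 [250.0, 190.0, 286.0, 222.0] [0.571 0.093 0.115] [[0.545, 0.067, 0.086], [0.601, 0.121, 0.119]] [32 55 85]
top cap 0.84 [300.0, 302.0, 332.0, 324.0] [0.356 0.007 0.024] [[0.33, -0.019, 0.019], [0.383, 0.034, 0.027]] [ 22 112 108]
top cap 0.7 [411.0, 288.0, 454.0, 329.0] [ 0.363 -0.235  0.03 ] [[0.328, -0.272, 0.01], [0.398, -0.201, 0.034]] [147 134  19]
top cap 0.66 [352.0, 293.0, 389.0, 332.0] [ 0.356 -0.108  0.031] [[0.322, -0.143, 0.027], [0.391, -0.074, 0.034]] [29 54 86]
top coaster 0.71 [423.0, 226.0, 478.0, 274.0] [ 0.493 -0.286  0.006] [[0.448, -0.335, 0.001], [0.541, -0.239, 0.009]] [125  99  63]
top coaster 0.26 [252.0, 192.0, 286.0, 223.0] [0.571 0.093 0.115] [[0.545, 0.066, 0.095], [0.601, 0.121, 0.119]] [33 56 86]
top mug 0.95 [397.0, 133.0, 452.0, 184.0] [ 0.678 -0.229  0.047] [[0.633, -0.268, 0.017
[... 2010 characters left out ...]
00182092, -0.00056215,  0.00036517,  0.00090223,
       -0.00160768]), 'joint_efforts': array([-3.28528804e-04, -5.56680536e+01,  5.03715169e+01,  4.80813414e-04,
       -4.40396652e-04,  7.86870856e-06]), 'tcp_pos': array([0.17493225, 0.57398371, 0.23134903]), 'ee_rot': array([4.43256675e-05, 1.47373303e-01, 9.89080938e-01, 6.96748918e-05]), 'wrist_force': array([-0.79649006, -0.98946415,  1.0545015 ]), 'wrist_torque': array([ 0.00614064, -0.03079557, -0.01329056]), 'gripper_force': 0.0, 'width': 0.08522453160305439}
320 470 [0.07718188 0.00659028 0.10728817]
320 408 [ 0.10823182  0.00867451 -0.42684376]
230 200 [ 0.61675942  0.19270908 -0.00237271]
60 235 [0.54427694 0.55792071 0.01500465]
```

View pics/side1.png

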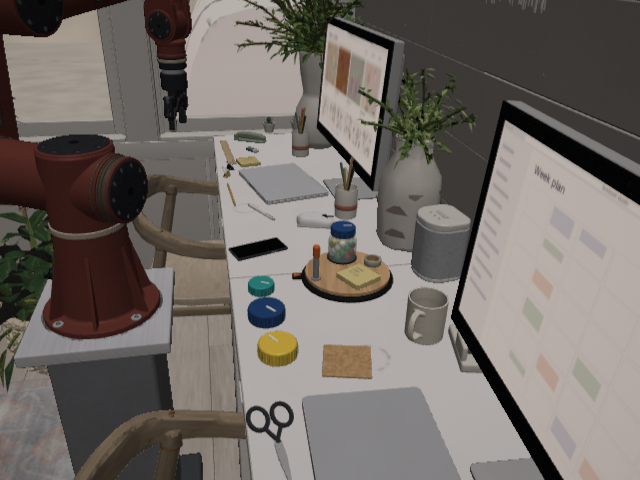

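```bash
cat > fit.py <<'E'
from h import *
import sys
n=sys.argv[1]
for c in('top','side'):
    im=cv2.imread(f'pics/{c}{n}.png'); w=np.load(f'{c}{n}.npy'); hsv=cv2.cvtColor(im,cv2.COLOR_BGR2HSV)
    x,y,z=w[...,0],w[...,1],w[...,2]
    near=(np.hypot(x-.55,y-.02)<.17)
    org=near&(hsv[...,0]<12)&(hsv[...,1]>190)&(hsv[...,2]>90)
    for nm,m in(('arrow',org&(z<.04)),('post',org&(z>.07)),('posttop',org&(z>.105)),('cap',near&(abs(hsv[...,0]-108)<14)&(hsv[...,1]>120)&(z>.085)),('captop',near&(abs(hsv[...,0]-108)<14)&(hsv[...,1]>120)&(z>.11))):
        q=w[m]
        if len(q): print(c,nm,len(q),np.round(np.nanmean(q,0),4),np.round(q.min(0),3),np.round(q.max(0),3))
    m=near&(z<.032)&(z>.017); q=w[m][:,:2].astype(np.float32)
    print('disc enclosing',cv2.minEnclosingCircle(q[np.linalg.norm(q-np.median(q,0),axis=1)<.13]))
    m=near&(z>.004)&(z<.032); q=w[m][:,:2].astype(np.float32); q=q[np.hypot(*(q-[.565,.024]).T)<.122]
    print('base enclosing',cv2.minEnclosingCircle(q))
    for lo,hi,nm in((.001,.015,'coaster'),):
        m=(hsv[...,0]>8)&(hsv[...,0]<25)&(hsv[...,1]>70)&(abs(x-.494)<.08)&(abs(y+.287)<.08)&(z<.02)
        print(nm,cv2.minAreaRect(w[m][:,:2].astype(np.float32)*1000),w[m].mean(0))
E
python3 fit.py 1
```

```text
top arrow 3 [0.4502 0.0572 0.0083] [0.443 0.056 0.007] [0.456 0.059 0.01 ]
top cap 198 [0.5729 0.0942 0.115 ] [0.544 0.065 0.103] [0.604 0.123 0.121]
top captop 191 [0.5738 0.0943 0.1153] [0.544 0.065 0.111] [0.604 0.123 0.121]
disc enclosing ((0.5731450319290161, 0.028639089316129684), 0.10593248158693314)
base enclosing ((0.565136194229126, 0.02418133057653904), 0.12180259078741074)
coaster ((496.27569580078125, -286.0707092285156), (94.7076416015625, 95.6343002319336), 75.96553802490234) [ 0.49550578 -0.28545767  0.00564029]
side arrow 10 [0.4496 0.0526 0.0117] [0.444 0.047 0.008] [0.456 0.057 0.015]
side post 56 [ 0.4871 -0.0024  0.1035] [ 0.481 -0.008  0.089] [0.493 0.005 0.117]
side posttop 26 [ 0.4874 -0.0024  0.1114] [ 0.482 -0.008  0.105] [0.493 0.005 0.117]
side cap 311 [0.5696 0.0814 0.1122] [0.544 0.061 0.094] [0.602 0.116 0.122]
side captop 202 [0.5707 0.0856 0.1171] [0.544 0.063 0.11 ] [0.602 0.116 0.122]
disc enclosing ((0.573165237903595, 0.029194878414273262), 0.10740675032138824)
base enclosing ((0.5650275945663452, 0.024351565167307854), 0.12196926772594452)
coaster ((495.2980041503906, -286.2934875488281), (99.1195068359375, 95.84874725341797), 76.73008728027344) [ 0.49479562 -0.28902865  0.00797412]
```

Request:
servo_tool --pt "0 0.019 -0.033 0 0 0 -5" --pt "0 0.019 -0.033 0 0 0 -5" --pt "0 0.019 -0.033 0 0 0 -5" --pt "0 0.019 -0.033 0 0 0 -5" --pt "0 0.019 -0.033 0 0 0 -5" --pt "0 0.019 -0.033 0 0 0 -5" --pt "0 0.019 -0.033 0 0 0 -5" --pt "0 0.019 -0.033 0 0 0 -5" --newtons 60

```text
clock: 1.55
tcp_pos: [0.3274, 0.3087, 0.2315]
ee_rot: [0.0, 0.478, 0.878, 0.0]
wrist_force: [1.1, 1.0, 0.7]
width: 0.0002
gripper_force: 0.0
```

Request:
servo_tool --pt "0 0.019 -0.033 0 0 0 -5" --pt "0 0.019 -0.033 0 0 0 -5" --pt "0 0.019 -0.033 0 0 0 -5" --pt "0 0.019 -0.033 0 0 0 -5" --pt "0 0.019 -0.033 0 0 0 -5" --pt "0 0.019 -0.033 0 0 0 -5" --pt "0 0.019 -0.033 0 0 0 -5" --pt "0 0.019 -0.033 0 0 0 -5"

```text
clock: 2.35
tcp_pos: [0.4796, 0.0444, 0.2315]
ee_rot: [0.0, 0.75, 0.662, 0.0]
wrist_force: [0.6, 0.1, 0.7]
width: -0.0
gripper_force: 0.0
```

```bash
cat > st.py <<'E'
from h import *
s=ctrl.get_state(); q=R.from_quat(np.roll(s['ee_rot'],-1)).as_matrix()
print(s['clock'],'tcp',np.round(s['tcp_pos'],4),'yaw',np.degrees(np.arctan2(q[1,0],q[0,0])).round(1),'z',q[:,2].round(3),'j',s['joint_pos'].round(2),'F',s['wrist_force'].round(1),'w',round(s['width'],4),s['gripper_force'])
E
python3 st.py
```

```text
2.35 tcp [0.4796 0.0444 0.2315] yaw 82.8 z [ 0.001 -0.    -1.   ] j [-0.18 -0.26 -0.25  1.58  0.    1.52] F [0.6 0.1 0.7] w -0.0 0.0
```

Request:
servo_tool --pt "0 0.005 0 -0.021 0 0 0" --pt "0 0 0 -0.021 0 0 0" --pt "0 0 0 -0.021 0 0 0" --pt "0 0 0 -0.021 0 0 0" --pt "0 0 0 -0.021 0 0 0" --pt "0 0 0 -0.021 0 0 0" --pt "0 0 0 -0.021 0 0 0" --pt "0 0 0 -0.019 0 0 0"

```text
clock: 3.15
tcp_pos: [0.4837, 0.046, 0.0644]
ee_rot: [0.0, 0.749, 0.663, -0.0]
wrist_force: [0.3, 0.3, 0.9]
width: 0.0001
gripper_force: 0.0
```

Request:
servo_tool --pt "0 -0.001 -0.0078 0 0 0 5" --pt "0 0 -0.0078 0 0 0 5" --pt "0 0 -0.0078 0 0 0 5" --pt "0 0.001 -0.0078 0 0 0 5" --pt "0 0.0017 -0.0077 0 0 0 5" --pt "0 0.0023 -0.0075 0 0 0 5" --pt "0 0.003 -0.0072 0 0 0 5" --pt "0 0.0037 -0.007 0 0 0 5"

```text
clock: 3.95
tcp_pos: [0.4945, -0.0145, 0.0653]
ee_rot: [-0.0, 0.475, 0.88, 0.0]
wrist_force: [-0.4, 3.0, 0.8]
width: 0.0004
gripper_force: 0.0
```

```bash
python3 st.py; python3 look.py 2; python3 fit.py 2 | grep -E "post|captop"
```

```text
3.95 tcp [ 0.4945 -0.0145  0.0653] yaw 123.3 z [-0.     0.001 -1.   ] j [-0.29 -0.18 -0.49  1.27  0.    0.7 ] F [-0.4  3.   0.8] w 0.0004 0.0
top captop 36 [0.5511 0.1116 0.1152] [0.53  0.105 0.111] [0.571 0.117 0.118]
side post 70 [ 0.5075 -0.0362  0.1039] [ 0.501 -0.041  0.088] [ 0.514 -0.028  0.118]
side posttop 32 [ 0.507  -0.0357  0.1124] [ 0.501 -0.041  0.106] [ 0.514 -0.028  0.118]
side captop 15 [0.5627 0.0598 0.1186] [ 0.518 -0.021  0.11 ] [0.574 0.079 0.152]
```

Request:
servo_tool --pt "0 0.0042 -0.0066 0 0 0 5" --pt "0 0.0048 -0.0063 0 0 0 5" --pt "0 0.0053 -0.0057 0 0 0 5" --pt "0 0.0057 -0.0053 0 0 0 5" --pt "0 0.0063 -0.0048 0 0 0 5" --pt "0 0.0066 -0.0042 0 0 0 5" --pt "0 0.007 -0.0037 0 0 0 5" --pt "0 0.0072 -0.003 0 0 0 5"

```text
clock: 4.85
tcp_pos: [0.5413, -0.0537, 0.0651]
ee_rot: [-0.001, 0.147, 0.989, 0.0]
wrist_force: [-1.7, 2.7, 1.1]
width: -0.0002
gripper_force: 0.0
```

Request:
servo_tool --pt "0 0.003 -0.001 0 0 0 2" --pt "0 0.003 -0.001 0 0 0 2" --pt "0 0.003 -0.0008 0 0 0 2" --pt "0 0.003 -0.0007 0 0 0 2" --pt "0 0.003 -0.0006 0 0 0 2" --pt "0 0.003 -0.0005 0 0 0 2" --pt "0 0.003 -0.0004 0 0 0 1" --pt "0 0 0 0 0 0 0"

```text
clock: 5.65
tcp_pos: [0.5628, -0.059, 0.0653]
ee_rot: [-0.0, 0.035, 0.999, 0.0]
wrist_force: [-1.1, 0.4, -0.0]
width: -0.0001
gripper_force: 0.0
```

```bash
python3 st.py; python3 look.py 3; python3 fit.py 3 | grep -E "post|captop"
```

```text
5.65 tcp [ 0.5628 -0.059   0.0653] yaw 176.0 z [-0.  0. -1.] j [-0.34  0.04 -0.27  1.26  0.   -0.27] F [-1.1  0.4 -0. ] w -0.0001 0.0
side post 26 [ 0.5816 -0.0646  0.0973] [ 0.575 -0.068  0.088] [ 0.587 -0.058  0.113]
side posttop 3 [ 0.5855 -0.0655  0.111 ] [ 0.585 -0.067  0.108] [ 0.586 -0.065  0.113]
side captop 241 [0.5085 0.0363 0.1172] [0.481 0.012 0.11 ] [0.538 0.069 0.121]
```

Request:
servo_tool --pt "0 0.001 0 0 0 0 0" --pt "0 0.001 0 0 0 0 0" --pt "0 0.001 0 0 0 0 0" --pt "0 0.001 0 0 0 0 0" --pt "0 0 0 0 0 0 0" --pt "0 0 0 0 0 0 0" --pt "0 0 0 0 0 0 0" --pt "0 0 0 0 0 0 0"

```text
clock: 6.55
tcp_pos: [0.5667, -0.0593, 0.0653]
ee_rot: [0.0, 0.035, 0.999, 0.0]
wrist_force: [-1.1, -0.4, -0.0]
width: 0.0001
gripper_force: 0.0
```

Request:
servo_tool --pt "0 0.001 0 0 0 0 0" --pt "0 0.001 0 0 0 0 0" --pt "0 0.001 0 0 0 0 0" --pt "0 0.001 0 0 0 0 0" --pt "0 0 0 0 0 0 0" --pt "0 0 0 0 0 0 0" --pt "0 0 0 0 0 0 0" --pt "0 0 0 0 0 0 0"

```text
clock: 7.35
tcp_pos: [0.5684, -0.0577, 0.0639]
ee_rot: [-0.003, 0.034, 0.999, 0.001]
wrist_force: [-9.3, 4.9, -0.6]
width: 0.0001
gripper_force: 0.0
```

```bash
python3 st.py; python3 look.py 4; python3 fit.py 4 | grep -E "post|captop"
```

```text
7.35 tcp [ 0.5684 -0.0577  0.0639] yaw 176.1 z [-0.005  0.003 -1.   ] j [-0.33  0.06 -0.25  1.26  0.   -0.26] F [-9.3  4.9 -0.6] w 0.0001 0.0
side post 20 [ 0.5873 -0.0636  0.0952] [ 0.582 -0.068  0.087] [ 0.592 -0.059  0.109]
side posttop 1 [ 0.5901 -0.0666  0.1086] [ 0.59  -0.067  0.109] [ 0.59  -0.067  0.109]
side captop 246 [0.5079 0.0329 0.1172] [0.48  0.011 0.11 ] [0.538 0.07  0.121]
```

Request:
servo_tool --pt "0 -0.01 0.002 0 0 0 0" --pt "0 -0.01 0 0 0 0 0" --pt "0 0 0 0.027 0 0 0" --pt "0 0 0 0.027 0 0 0" --pt "0 0 0 0.027 0 0 0" --pt "0 0 0 0.027 0 0 -8" --pt "0 0 0 0.027 0 0 -8" --pt "0 0 0 0 0 0 -8"

```text
clock: 8.25
tcp_pos: [0.5529, -0.0579, 0.2049]
ee_rot: [0.003, 0.244, 0.97, -0.0]
wrist_force: [0.3, 0.3, -0.5]
width: 0.0001
gripper_force: 0.0
```

Request:
servo_tool --pt "1 -0.005 0.012 0 0 0 -8" --pt "1 -0.005 0.012 0 0 0 -8" --pt "1 -0.005 0.012 0 0 0 -8" --pt "1 -0.005 0.012 0 0 0 -8" --pt "1 -0.005 0.012 0 0 0 -8" --pt "1 -0.005 0.012 0 0 0 -8" --pt "1 -0.005 0.012 0 0 0 -8" --pt "1 -0.004 0.012 0 0 0 -8"

```text
clock: 9.05
tcp_pos: [0.5119, 0.0392, 0.2006]
ee_rot: [0.0, 0.721, 0.693, 0.0]
wrist_force: [-0.4, -0.1, 0.0]
width: 0.0859
gripper_force: 0.0
```

```bash
python3 st.py; python3 look.py 5 cap; python3 fit.py 5 | grep -E "post|cap"
```

```text
9.05 tcp [0.5119 0.0392 0.2006] yaw 87.7 z [ 0.001 -0.    -1.   ] j [-0.18 -0.17 -0.22  1.51  0.    1.43] F [-0.4 -0.1  0. ] w 0.0859 0.0
top cap 0.89 [413.0, 284.0, 457.0, 331.0] [ 0.363 -0.235  0.03 ] [[0.328, -0.272, 0.013], [0.398, -0.201, 0.034]] [190 174  22]
top cap 0.84 [349.0, 291.0, 390.0, 330.0] [ 0.355 -0.108  0.031] [[0.322, -0.142, 0.027], [0.389, -0.074, 0.035]] [ 37  70 112]
top cap 0.69 [306.0, 302.0, 329.0, 331.0] [0.356 0.004 0.024] [[0.328, -0.019, 0.001], [0.384, 0.024, 0.027]] [ 32 147 142]
side cap 0.89 [309.0, 232.0, 335.0, 252.0] [0.507 0.027 0.117] [[0.481, 0.012, 0.097], [0.535, 0.066, 0.12]] [35 54 86]
side cap 0.88 [251.0, 274.0, 275.0, 298.0] [ 0.356 -0.006  0.025] [[0.328, -0.022, 0.003], [0.385, 0.037, 0.029]] [ 47 106 103]
side cap 0.78 [255.0, 333.0, 298.0, 363.0] [ 0.363 -0.253  0.032] [[0.328, -0.275, 0.006], [0.399, -0.207, 0.035]] [161 135  54]
side cap 0.74 [249.0, 298.0, 280.0, 330.0] [ 0.354 -0.127  0.032] [[0.319, -0.147, 0.006], [0.389, -0.077, 0.036]] [32 52 84]
top cap 21 [0.5052 0.0154 0.1147] [0.491 0.012 0.112] [0.526 0.018 0.117]
top captop 21 [0.5052 0.0154 0.1147] [0.491 0.012 0.112] [0.526 0.018 0.117]
side post 61 [ 0.5851 -0.0634  0.1037] [ 0.579 -0.067  0.088] [ 0.591 -0.056  0.118]
side posttop 29 [ 0.5853 -0.0634  0.1115] [ 0.579 -0.067  0.106] [ 0.591 -0.056  0.118]
side cap 365 [0.5071 0.0287 0.1128] [0.48  0.01  0.095] [0.538 0.067 0.123]
side captop 252 [0.5082 0.0328 0.117 ] [0.48 0.01 0.11] [0.538 0.067 0.123]
```

View pics/side5.png

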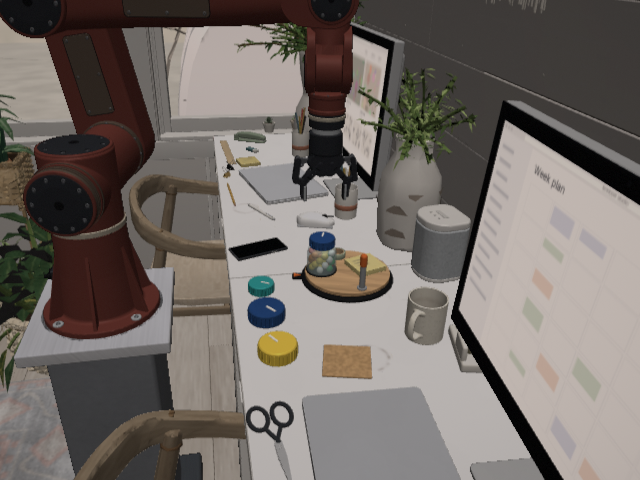

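Request:
servo_tool --pt "1 -0.003 0 -0.016 0 0 -7" --pt "1 0 0 -0.016 0 0 0" --pt "1 0 0 -0.016 0 0 0" --pt "1 0 0 -0.016 0 0 0" --pt "1 0 0 -0.016 0 0 0" --pt "1 0 0 -0.016 0 0 0" --pt "1 0 0 -0.012 0 0 0" --pt "1 0 0 -0.004 0 0 0"

```text
clock: 10.05
tcp_pos: [0.5079, 0.0389, 0.0865]
ee_rot: [-0.001, 0.76, 0.65, -0.001]
wrist_force: [0.2, 0.7, -0.1]
width: 0.0856
gripper_force: 0.0
```

Request:
servo_tool --pt "0.5 0 0 0 0 0 0" --pt "0.5 0 0 0 0 0 0" --pt "0.5 0 0 0 0 0 0" --pt "0.5 0 0 0 0 0 0" --pt "0.5 0 0 0 0 0 0" --pt "0.5 0 0 0 0 0 0" --pt "0.5 0 0 0 0 0 0" --pt "0.5 0 0 0 0 0 0" --newtons 50

```text
clock: 10.85
tcp_pos: [0.5094, 0.0387, 0.0892]
ee_rot: [0.001, 0.76, 0.65, 0.001]
wrist_force: [-0.9, -0.5, 5.8]
width: 0.0611
gripper_force: 54.7
```

```bash
python3 st.py; python3 look.py 6; python3 fit.py 6 | grep -E "post|cap"; python3 -c "
import cv2;i=cv2.imread('pics/side6.png')[150:320,240:440];cv2.imwrite('pics/c6.png',cv2.resize(i,None,fx=3.5,fy=3.5))"
```

```text
10.85 tcp [0.5094 0.0387 0.0892] yaw 81.1 z [ 0.002 -0.    -1.   ] j [-0.18 -0.15 -0.41  1.31  0.    1.55] F [-0.9 -0.5  5.8] w 0.0611 54.6696656383574
side post 63 [ 0.585  -0.0629  0.1036] [ 0.58  -0.067  0.087] [ 0.591 -0.057  0.117]
side posttop 30 [ 0.5851 -0.0628  0.1112] [ 0.58  -0.066  0.105] [ 0.591 -0.057  0.117]
side cap 365 [0.5072 0.0293 0.1127] [0.479 0.007 0.095] [0.538 0.067 0.122]
side captop 248 [0.5077 0.0332 0.1172] [0.479 0.01  0.11 ] [0.538 0.067 0.122]
```

View pics/c6.png

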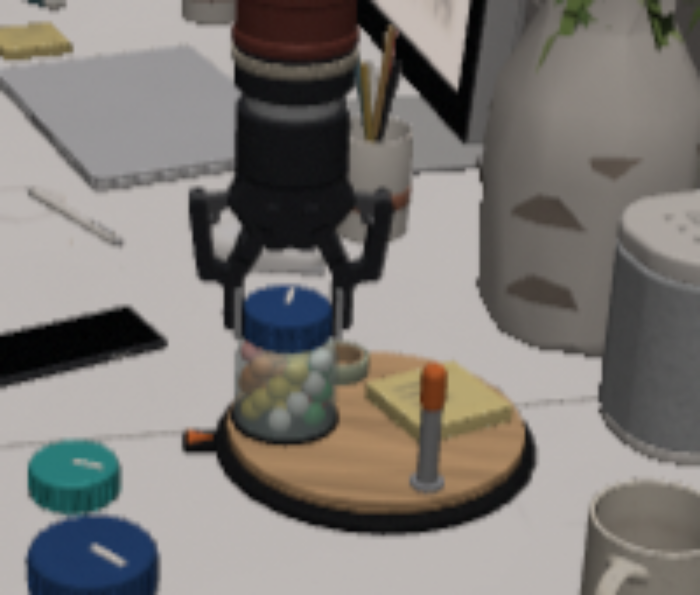

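Request:
servo_tool --pt "0.5 0 0 0 0 0 4" --pt "0.5 0 0 0 0 0 6" --pt "0.5 0 0 0 0 0 7" --pt "0.5 0 0 0 0 0 7" --pt "0.5 0 0 0 0 0 7" --pt "0.5 0 0 0 0 0 7" --pt "0.5 0 0 0 0 0 6" --pt "0.5 0 0 0 0 0 6"

```text
clock: 11.75
tcp_pos: [0.5132, 0.0395, 0.0896]
ee_rot: [0.004, 0.412, 0.911, 0.003]
wrist_force: [23.6, 7.7, -7.5]
width: 0.0609
gripper_force: 55.8
```

```bash
python3 st.py; python3 look.py 7; python3 fit.py 7 | grep -E "post|cap"; python3 -c "
from h import *
print(ctrl.get_state()['wrist_torque'])
for n in '567':
    im=cv2.imread(f'pics/side{n}.png'); w=np.load(f'side{n}.npy'); h=cv2.cvtColor(im,cv2.COLOR_BGR2HSV)
    m=(np.hypot(w[...,0]-.509,w[...,1]-.039)<.027)&(w[...,2]>.112)&(w[...,2]<.124)&(h[...,1]<100)
    q=w[m]; print(n,len(q),q.mean(0)-[.509,.039,0], np.degrees(np.arctan2(q[:,1].mean()-.039,q[:,0].mean()-.509)))
"
```

```text
11.75 tcp [0.5132 0.0395 0.0896] yaw 131.3 z [ 0.01   0.002 -1.   ] j [-0.18 -0.15 -0.41  1.3   0.    0.67] F [23.6  7.7 -7.5] w 0.0609 55.812659254297614
top post 1 [ 0.5812 -0.0538  0.1108] [ 0.581 -0.054  0.111] [ 0.581 -0.054  0.111]
top posttop 1 [ 0.5812 -0.0538  0.1108] [ 0.581 -0.054  0.111] [ 0.581 -0.054  0.111]
side post 62 [ 0.5851 -0.0637  0.104 ] [ 0.579 -0.068  0.087] [ 0.592 -0.056  0.118]
side posttop 32 [ 0.5851 -0.064   0.1113] [ 0.58  -0.068  0.105] [ 0.592 -0.056  0.118]
side cap 233 [0.5173 0.0282 0.1132] [0.479 0.008 0.094] [0.538 0.067 0.122]
side captop 163 [0.5188 0.0325 0.1174] [0.479 0.008 0.11 ] [0.538 0.067 0.122]
[ 1.22337289 -4.15252339 -0.38281629]
5 14 [0.00709692 0.01325462 0.11996628] 61.83405663521612
6 11 [0.00393588 0.01360935 0.11881881] 73.86990436838921
7 7 [0.00132978 0.00995721 0.11913423] 82.39319481555302
```

```bash
python3 -c "
import cv2;import numpy as np
a=[cv2.resize(cv2.imread(f'pics/{c}7.png')[y:y+90,x:x+90],(395,395),interpolation=cv2.INTER_CUBIC) for c,y,x in(('side',195,280),('top',180,250))]
cv2.imwrite('pics/c7.png',np.hstack(a))"
```

```text
(no output)
```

View pics/c7.png

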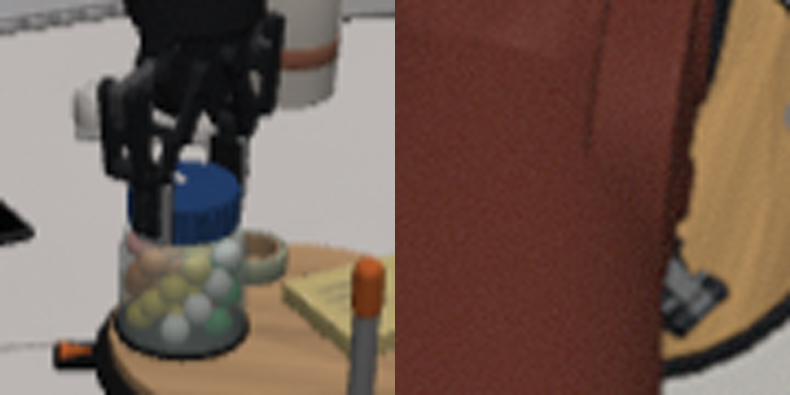

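Request:
servo_tool --pt "1 0 0 0 0 0 0" --pt "1 0 0 0 0 0 0" --pt "1 0 0 0 0 0 0" --pt "1 0 0 0 0 0 0" --pt "1 0 0 0 0 0 0" --pt "1 0 0 0 0 0 0" --pt "1 0 0 0 0 0 0" --pt "1 0 0 0 0 0 0"

```text
clock: 12.65
tcp_pos: [0.5087, 0.0388, 0.0883]
ee_rot: [0.0, 0.414, 0.91, 0.0]
wrist_force: [-0.0, 0.7, 0.2]
width: 0.0854
gripper_force: 0.0
```

```bash
python3 st.py; python3 look.py 8; python3 fit.py 8 | grep -E "post|cap"; python3 -c "
from h import *
for n in '58':
    im=cv2.imread(f'pics/side{n}.png'); w=np.load(f'side{n}.npy'); h=cv2.cvtColor(im,cv2.COLOR_BGR2HSV)
    m=(np.hypot(w[...,0]-.509,w[...,1]-.039)<.027)&(w[...,2]>.112)&(w[...,2]<.124)&(h[...,1]<100)
    q=w[m]; print(n,len(q),q.mean(0)-[.509,.039,0])
    m=(np.hypot(w[...,0]-.509,w[...,1]-.039)<.04)&(w[...,2]>.112)&(w[...,2]<.124)
    print(cv2.minEnclosingCircle(w[m][:,:2].astype(np.float32)))
a=cv2.resize(im[195:285,280:370],(395,395),interpolation=cv2.INTER_CUBIC)
cv2.imwrite('pics/c8.png',a)
"
```

```text
12.65 tcp [0.5087 0.0388 0.0883] yaw 131.1 z [ 0.  0. -1.] j [-0.18 -0.15 -0.41  1.31  0.    0.67] F [-0.   0.7  0.2] w 0.0854 0.0
top post 1 [ 0.5817 -0.0539  0.1092] [ 0.582 -0.054  0.109] [ 0.582 -0.054  0.109]
top posttop 1 [ 0.5817 -0.0539  0.1092] [ 0.582 -0.054  0.109] [ 0.582 -0.054  0.109]
top cap 1 [ 0.5049 -0.0177  0.5685] [ 0.505 -0.018  0.569] [ 0.505 -0.018  0.569]
top captop 1 [ 0.5049 -0.0177  0.5685] [ 0.505 -0.018  0.569] [ 0.505 -0.018  0.569]
side post 61 [ 0.5851 -0.0632  0.1037] [ 0.58  -0.069  0.087] [ 0.592 -0.058  0.118]
side posttop 27 [ 0.5849 -0.0632  0.112 ] [ 0.58  -0.069  0.106] [ 0.591 -0.058  0.118]
side cap 298 [0.5118 0.0279 0.1134] [0.482 0.001 0.094] [0.538 0.067 0.147]
side captop 212 [0.5131 0.0323 0.1176] [0.482 0.001 0.11 ] [0.538 0.067 0.147]
5 14 [0.00709692 0.01325462 0.11996628]
((0.5102809071540833, 0.04128272458910942), 0.03197772800922394)
8 18 [-0.00474271  0.01304472  0.11939551]
((0.512053906917572, 0.035865359008312225), 0.03969603776931763)
```

View pics/c8.png

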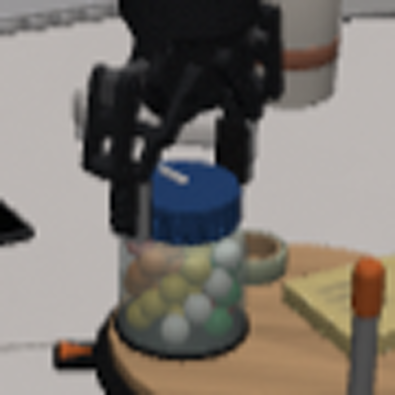

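Request:
servo_tool --pt "1 0.0015 0.003 0 0 0 0" --pt "0.5 0 0 0 0 0 0" --pt "0.5 0 0 0 0 0 0" --pt "0.5 0 0 0 0 0 0" --pt "0.5 0 0 0 0 0 0" --pt "0.5 0 0 0 0 0 0" --pt "0.5 0 0 0 0 0 0" --pt "0.5 0 0 0 0 0 0"

```text
clock: 13.55
tcp_pos: [0.511, 0.042, 0.0889]
ee_rot: [0.001, 0.414, 0.91, 0.001]
wrist_force: [3.3, 3.5, 2.7]
width: 0.0608
gripper_force: 54.2
```

```bash
python3 st.py
```

```text
13.55 tcp [0.511  0.042  0.0889] yaw 131.1 z [ 0.002  0.001 -1.   ] j [-0.17 -0.14 -0.41  1.31  0.    0.68] F [3.3 3.5 2.7] w 0.0608 54.17351206764579
```

Request:
servo_tool --pt "0.5 0.0005 0.0005 0 0 0 4" --pt "0.5 0 0 0 0 0 6" --pt "0.5 0 0 0 0 0 7" --pt "0.5 0 0 0 0 0 7" --pt "0.5 0 0 0 0 0 7" --pt "0.5 0 0 0 0 0 7" --pt "0.5 0 0 0 0 0 7" --pt "0.5 0 0 0 0 0 7"

```text
clock: 14.35
tcp_pos: [0.5117, 0.0431, 0.089]
ee_rot: [0.001, -0.029, 1.0, 0.001]
wrist_force: [5.8, 8.1, 2.9]
width: 0.061
gripper_force: 54.1
```

```bash
python3 st.py
```

```text
14.35 tcp [0.5117 0.0431 0.089 ] yaw -176.7 z [ 0.002  0.002 -1.   ] j [-0.17 -0.14 -0.4   1.31  0.   -0.23] F [5.8 8.1 2.9] w 0.061 54.13170189419316
```

Request:
servo_tool --pt "0.5 0.0005 0.001 0 0 0 6" --pt "0.5 0 0 0 0 0 7" --pt "0.5 0 0 0 0 0 7" --pt "0.5 0 0 0 0 0 7" --pt "0.5 0 0 0 0 0 7" --pt "0.5 0 0 0 0 0 7" --pt "0.5 0 0 0 0 0 7" --pt "0.5 0 0 0 0 0 7"

```text
clock: 15.15
tcp_pos: [0.5112, 0.0442, 0.0889]
ee_rot: [0.001, -0.487, 0.873, 0.001]
wrist_force: [0.2, 6.1, 6.7]
width: 0.0608
gripper_force: 54.5
```

```bash
python3 st.py
```

```text
15.15 tcp [0.5112 0.0442 0.0889] yaw -121.7 z [ 0.     0.002 -1.   ] j [-0.17 -0.14 -0.4   1.31  0.   -1.19] F [0.2 6.1 6.7] w 0.0608 54.46930375881493
```

Request:
servo_tool --pt "0.5 0 0 0 0 0 7" --pt "0.5 0 0 0 0 0 7" --pt "0.5 0 0 0 0 0 7" --pt "0.5 0 0 0 0 0 7" --pt "0.5 0 0 0 0 0 7" --pt "0.5 0 0 0 0 0 7" --pt "0.5 0 0 0 0 0 7" --pt "0.5 0 0 0 0 0 6"

```text
clock: 15.95
tcp_pos: [0.5101, 0.0443, 0.0889]
ee_rot: [-0.0, 0.836, -0.549, -0.001]
wrist_force: [-7.8, 7.6, 12.1]
width: 0.0605
gripper_force: 54.9
```

```bash
python3 st.py; python3 look.py 9; python3 fit.py 9 | grep -E "post|cap"; python3 -c "
from h import *
im=cv2.imread('pics/side9.png')
a=cv2.resize(im[195:285,280:370],(395,395),interpolation=cv2.INTER_CUBIC)
cv2.imwrite('pics/c9.png',a)
"
```

```text
15.95 tcp [0.5101 0.0443 0.0889] yaw -66.6 z [-0.002  0.002 -1.   ] j [-0.17 -0.14 -0.4   1.31  0.   -2.15] F [-7.8  7.6 12.1] w 0.0605 54.885455053299665
top cap 9 [0.4564 0.0095 0.3399] [0.42  0.005 0.114] [0.503 0.015 0.515]
top captop 9 [0.4564 0.0095 0.3399] [0.42  0.005 0.114] [0.503 0.015 0.515]
side post 63 [ 0.5851 -0.0634  0.1037] [ 0.579 -0.068  0.088] [ 0.592 -0.058  0.117]
side posttop 33 [ 0.5851 -0.0636  0.1109] [ 0.579 -0.068  0.105] [ 0.592 -0.058  0.117]
side cap 321 [0.5107 0.0287 0.113 ] [0.487 0.008 0.094] [0.539 0.067 0.133]
side captop 225 [0.5118 0.0337 0.1174] [0.487 0.01  0.11 ] [0.539 0.067 0.133]
```

View pics/c9.png

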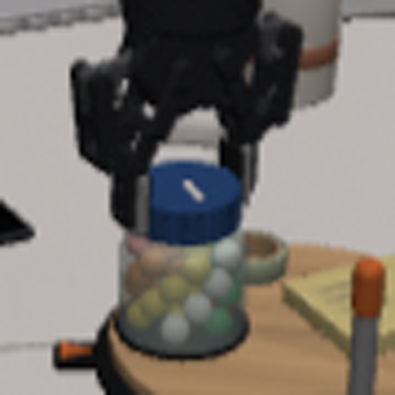

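Request:
servo_tool --pt "0.5 0 0 0.003 0 0 0" --pt "0.5 0 0 0.004 0 0 0" --pt "0.5 0 0 0.005 0 0 0" --pt "0.5 0 0 0.006 0 0 0" --pt "0.5 0 0 0.008 0 0 0" --pt "0.5 0 0 0.008 0 0 0" --pt "0.5 0 0 0.008 0 0 0" --pt "0.5 0 0 0.008 0 0 0"

```text
clock: 16.85
tcp_pos: [0.5113, 0.0432, 0.1393]
ee_rot: [-0.0, 0.834, -0.552, 0.0]
wrist_force: [0.2, -0.4, -0.3]
width: 0.0607
gripper_force: 55.0
```

```bash
python3 st.py; python3 look.py 10; python3 fit.py 10 | grep -E "post|cap"
```

```text
16.85 tcp [0.5113 0.0432 0.1393] yaw -66.9 z [ 0. -0. -1.] j [-0.17 -0.16 -0.33  1.4  -0.   -2.14] F [ 0.2 -0.4 -0.3] w 0.0607 54.95966666378081
top cap 13 [0.4809 0.0097 0.3095] [ 0.419 -0.012  0.162] [0.512 0.015 0.606]
top captop 13 [0.4809 0.0097 0.3095] [ 0.419 -0.012  0.162] [0.512 0.015 0.606]
side post 62 [ 0.5851 -0.063   0.1035] [ 0.579 -0.07   0.086] [ 0.591 -0.058  0.119]
side posttop 26 [ 0.5857 -0.0632  0.1121] [ 0.58  -0.067  0.105] [ 0.591 -0.06   0.119]
side cap 329 [0.5123 0.0263 0.1646] [0.487 0.006 0.147] [0.542 0.067 0.187]
side captop 329 [0.5123 0.0263 0.1646] [0.487 0.006 0.147] [0.542 0.067 0.187]
```

Request:
servo_tool --pt "0.5 0 -0.02 0.01 0 0 -2" --pt "0.5 -0.002 -0.03 0.01 0 0 -4" --pt "0.5 -0.002 -0.04 0 0 0 -5" --pt "0.5 -0.003 -0.05 0 0 0 -5" --pt "0.5 -0.003 -0.05 0 0 0 -5" --pt "0.5 -0.003 -0.05 0 0 0 -5" --pt "0.5 -0.002 -0.05 0 0 0 -5" --pt "0.5 -0.001 -0.04 0 0 0 -3"

```text
clock: 17.75
tcp_pos: [0.4945, -0.2891, 0.158]
ee_rot: [-0.0, -0.635, 0.773, 0.0]
wrist_force: [1.3, 1.1, 0.5]
width: 0.0609
gripper_force: 55.0
```

Request:
servo_tool --pt "0.5 0 0 -0.015 0 0 0" --pt "0.5 0 0 -0.02 0 0 0" --pt "0.5 0 0 -0.02 0 0 0" --pt "0.5 0 0 -0.02 0 0 0" --pt "0.5 0 0 -0.015 0 0 0" --pt "0.5 0 0 -0.01 0 0 0" --pt "0.5 0 0 0 0 0 0" --pt "0.5 0 0 0 0 0 0"

```text
clock: 18.55
tcp_pos: [0.4955, -0.2865, 0.0589]
ee_rot: [0.0, -0.637, 0.771, -0.0]
wrist_force: [0.6, -0.7, -0.8]
width: 0.0608
gripper_force: 55.0
```

```bash
python3 st.py; python3 look.py 11; python3 -c "
from h import *
for c in('side','top'):
    im=cv2.imread(f'pics/{c}11.png'); w=np.load(f'{c}11.npy'); h=cv2.cvtColor(im,cv2.COLOR_BGR2HSV)
    m=(np.hypot(w[...,0]-.495,w[...,1]+.286)<.06)&(abs(h[...,0]-108)<14)&(h[...,1]>120)&(w[...,2]<.15)
    q=w[m]; print(len(q)); 
    if len(q): print(np.percentile(q,[2,50,98],axis=0).round(3))
"
```

```text
18.55 tcp [ 0.4955 -0.2865  0.0589] yaw -100.9 z [ 0. -0. -1.] j [-0.75  0.06 -0.26  1.25  0.   -2.13] F [ 0.6 -0.7 -0.8] w 0.0608 54.98645156621933
686
[[ 0.465 -0.319  0.067]
 [ 0.492 -0.303  0.087]
 [ 0.521 -0.267  0.091]]
0
```

Request:
servo_tool --pt "0.5 0.001 0.001 -0.012 0 0 0" --pt "0.5 0 0 -0.015 0 0 0" --pt "0.5 0 0 -0.012 0 0 0" --pt "0.5 0 0 -0.008 0 0 0" --pt "0.5 0 0 -0.004 0 0 0" --pt "0.5 0 0 -0.002 0 0 0" --pt "0.5 0 0 -0.001 0 0 0" --pt "0.5 0 0 0 0 0 0"

```text
clock: 19.45
tcp_pos: [0.4965, -0.2856, 0.0047]
ee_rot: [0.0, -0.636, 0.771, -0.0]
wrist_force: [0.7, -0.0, -0.5]
width: 0.0607
gripper_force: 55.0
```

Request:
servo_tool --pt "0.5 0 0 -0.001 0 0 0" --pt "0.5 0 0 0 0 0 0" --pt "0.5 0 0 0 0 0 0" --pt "0.5 0 0 0 0 0 0" --pt "0.5 0 0 0 0 0 0" --pt "0.5 0 0 0 0 0 0" --pt "0.5 0 0 0 0 0 0" --pt "0.5 0 0 0 0 0 0"

```text
clock: 20.25
tcp_pos: [0.4963, -0.2855, 0.0034]
ee_rot: [0.0, -0.636, 0.771, -0.0]
wrist_force: [-0.1, -0.2, 0.3]
width: 0.0607
gripper_force: 55.0
```

Release within about half a millimetre of the coaster, then rise.

Request:
servo_tool --pt "0.5 0 0 -0.0005 0 0 0" --pt "0.5 0 0 0 0 0 0" --pt "1 0 0 0 0 0 0" --pt "1 0 0 0 0 0 0" --pt "1 0 0 0 0 0 0" --pt "1 0 0 0 0 0 0" --pt "1 0 0 0 0 0 0" --pt "1 0 0 0 0 0 0"

```text
clock: 21.05
tcp_pos: [0.4962, -0.2854, 0.0028]
ee_rot: [-0.0, -0.636, 0.771, 0.0]
wrist_force: [-0.0, 0.2, -0.5]
width: 0.0853
gripper_force: 0.0
```

Request:
servo_tool --pt "1 0 0 0.01 0 0 0" --pt "1 0 0 0.02 0 0 0" --pt "1 0 0 0.02 0 0 0" --pt "1 0 0 0.025 0 0 0" --pt "1 0 0 0.025 0 0 0" --pt "1 0 0 0.025 0 0 0" --pt "1 0 0 0.025 0 0 0" --pt "1 0 0 0 0 0 0"

```text
clock: 21.85
tcp_pos: [0.4978, -0.2868, 0.1578]
ee_rot: [0.0, -0.636, 0.771, -0.003]
wrist_force: [0.7, -0.9, 0.6]
width: 0.0854
gripper_force: 0.0
```

```bash
python3 st.py; python3 look.py 12 mug phone; python3 fit.py 12 | grep -E "post|coaster"; python3 -c "
from h import *
im=cv2.imread('pics/side12.png'); w=np.load('side12.npy'); h=cv2.cvtColor(im,cv2.COLOR_BGR2HSV)
m=(np.hypot(w[...,0]-.495,w[...,1]+.286)<.06)&(abs(h[...,0]-108)<14)&(h[...,1]>120)&(w[...,2]<.15)
q=w[m]; print(np.percentile(q,[1,50,99],axis=0).round(3))
"
```

```text
21.85 tcp [ 0.4978 -0.2868  0.1578] yaw -100.9 z [ 0.005 -0.004 -1.   ] j [-0.75  0.02 -0.13  1.42 -0.   -2.13] F [ 0.7 -0.9  0.6] w 0.0854 0.0
top mug 0.67 [397.0, 133.0, 449.0, 186.0] [ 0.677 -0.231  0.047] [[0.631, -0.271, 0.01], [0.717, -0.184, 0.095]] [99 85 70]
top phone 0.72 [255.0, 167.0, 354.0, 265.0] [0.555 0.018 0.024] [[0.476, -0.063, 0.02], [0.662, 0.12, 0.1]] [152 124  85]
top phone 0.56 [194.0, 271.0, 247.0, 348.0] [0.368 0.211 0.008] [[0.303, 0.167, 0.004], [0.437, 0.253, 0.011]] [22 22 22]
side mug 0.81 [405.0, 286.0, 448.0, 347.0] [ 0.675 -0.253  0.066] [[0.627, -0.274, 0.005], [0.718, -0.182, 0.096]] [129 122 113]
side phone 0.83 [228.0, 242.0, 288.0, 263.0] [0.369 0.207 0.011] [[0.303, 0.165, 0.005], [0.438, 0.255, 0.014]] [24 23 24]
coaster ((533.7333984375, -252.695068359375), (26.103647232055664, 59.50410079956055), 42.606441497802734) [ 0.53311272 -0.25797099  0.00540122]
side post 9 [ 0.5864 -0.064   0.091 ] [ 0.582 -0.066  0.087] [ 0.59  -0.06   0.093]
coaster ((495.39703369140625, -285.59991455078125), (96.94351959228516, 94.9603042602539), 76.05791473388672) [ 0.49119619 -0.29987057  0.00779999]
[[ 0.466 -0.318  0.01 ]
 [ 0.492 -0.3    0.031]
 [ 0.522 -0.264  0.035]]
```

View pics/side12.png

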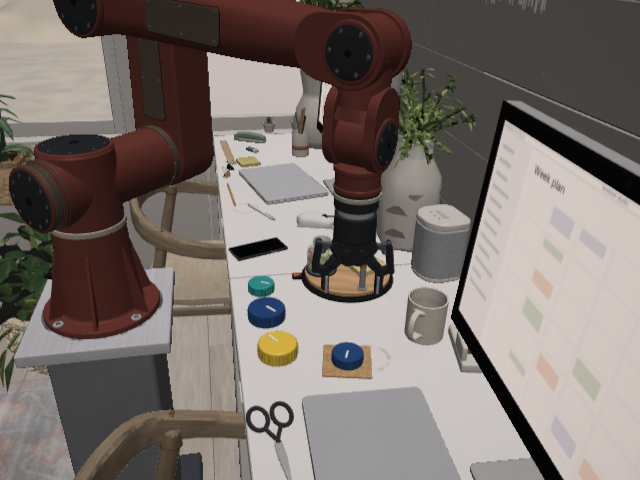

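The cap sits right way up in the middle of the coaster (347,356). The mug and phone have not moved, and the post is still at the stop position.

```bash
python3 -c "
from rig import ctrl
print(ctrl.hand_in())"
```

```text
the job is handed in; nothing more can be done
None
```

The job is handed in with no verdict shown: the last pictures show the carousel at its stop and the jar's blue cap unscrewed and lying right way up about 5 mm from the coaster's centre, with mug and phone unmoved.

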